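# Vent a suction canister with the bayonet vent key

## Robot

A 6-joint arm with a two-finger parallel gripper is mounted at the origin on the work surface. World frame = base frame: x ahead of the robot, y to its left, z up, the work surface at z = 0. Lengths are in m, angles in rad, forces in N, time in s.
With the tool pointing down it reaches from about 0.25 to 0.725 m from the base axis. Payload 9.7 kg.
Tool frame: the origin (TCP) lies at the very end of the fingers, on their centre line; the grasp point (between the pads) lies 19 mm behind it; x points along the fingers, z is the direction in which the jaws open and shut, and the axes are right-handed (so a half turn about x gives the same grasp; the last joint's range is limited). The gripper opens to 85 mm and grips with 20 to 120 N. Pads are 22 mm wide; open, the fingers measure 114 mm over their backs; the gripper's body (76 mm by 85 mm) begins 54 mm behind the grasp point. The pads swing forward as they close: fully open they stand 13 mm farther back than shut.
Start: joints at [0, 0.087, 0.176, 1.66, 0, 1.571], TCP at [0.55, -0, 0.231] pointing down, gripper open.
Joint ranges: [-3.13, 3.13], [-0.85, 1.81], [-1.15, 1.24], [-2.2, 2.28], [-1.44, 1.52], [-3.14, 3.14]. Speed limits (rad/s): [2.22, 2.22, 2.57, 3.14, 3.14, 3.14].

## Interface

Orientations are given as a unit quaternion [x, y, z, w].
In Python, from rig import env gives the robot as it stands. The module is installed in compiled form; this text tells all that it offers.
- The arm moves only by the tool send_rows, never from a script. Its arguments are lists of equal length, an entry for each row: "linear": the shift along the world's x, y, z in m, a list of three; "angular": the turn, a rotation vector about the world's x, y, z in rad, a list of three; "gripper": the opening, from 0 (shut) to 1 (fully open). A call has 1 to 5 rows; each row is the pose to reach, as a shift and turn from the pose commanded when the call began; what a row does not reach only later rows make up. A row lasts 1/8 s, in which the tool goes at most 62.5 mm and 10.7 degrees, less where a joint would pass 70% of its speed; a pose out of reach is approached as far as the arm can. A call with a gripper value outside its range is refused whole. The fingers move at their own pace and stop on an object; "grip_force" is the grip in N (left out, the last holds). Time passes only in rows, so rows that repeat a pose let the fingers close. It gives the time, the measured TCP pose, the force and the opening at its end, in the units of the state.
- env.state(): the state, without advancing time (a new reading comes with each control period).
- env.capture(name): name is "scene" or "side" or "wrist"; returns (picture, depth): 420x560x3 uint8, blue, green, red; 420x560 float32, m along the optical axis (not along the pixel's ray), 0 where there is no reading.
- env.camera_params(name): a dict with "fovy" (degrees; the focal length in pixels is half the picture's height over the tangent of half this angle, whatever the lens; pixels are square), "cx", "cy" (the principal point, pixels), "rvec" (rotation vector, rad) and "tvec" (3), from world to camera coordinates, as OpenCV has them; the wrist camera has in their place "mount" (4x4, takes a point from camera to tool coordinates, whose origin is the TCP and whose axes are the tool frame's). Camera axes: x right, y down, z forward; pixel columns grow to the right and rows downward; lengths in m; the calibration is good to about 2 mm. A picture is of the moment at which its call begins: read the wrist's pose just before it. camera_params takes no time and is no camera call.
- env.hand_in(): hands the job in, once; it reports no verdict.
The state is a dict: "time_s": time; "joint_positions": joint angles; "qvel": joint speeds; "tau": joint torques, N m; "ee_pos": TCP position; "ee_rot": TCP orientation; "contact_force": force on the tool from outside, world axes, zero at the start; "moment": the same for the moment, N m; "width": finger opening in m.
Only numpy, scipy, OpenCV 4.12 (cv2) and the standard library are available. Lean on these libraries where they do the work, as an engineer would, in place of code of your own. Each camera call takes 0.05 s, during which the arm holds its last target. There are 200 camera calls.

## Task

Vent the suction canister before it is changed: first close the stopcock by swinging its lever clockwise to its closed stop. Then take the vent key (flat bar handle) from its parking ring, put its lugs through the keyways of the vent port, push it down against the spring until its collar is home, and twist it a quarter turn clockwise against the return spring. Finish while still holding it pressed home and turned, as the port springs shut if let go; leave the other loose things where they are.

Things in the scene. Friction and masses are not known exactly. Their poses are not given: they have to be found in the camera images.
- stopcock_axis (a point): On the stopcock's vertical turning axis, 66 mm above the table, at the lever's mid-height. Brass body, dark steel lever, in the middle of the fixed white suction dock (base 130 x 400 x 15 mm). Axes are the dock's: z up, y along its length to the clear canister (114 mm across, 211 mm high, centre 140 mm away in +y); x away from the robot at zero yaw. The vent port is 145 mm away in -y.
- lever_grip (a point): Point on the stopcock's lever, 52 mm out from the turning axis, at the lever's mid-height, moving with it. The lever is an upright flat bar 12 mm thick, 26 mm high (53 to 79 mm above the table), from 7 to 77 mm out from the axis. -y points outward along the lever, x across it, z up. A pipe under the open lever has its top 42 mm above the table.
- stopcock (a joint): Lever angle, rad. 0 = open, lever along the dock towards the vent port (dock -y); 1.571 = closed stop, lever square to the dock, pointing to dock -x (robot's side). Grows clockwise seen from above. Held by friction only (about 0.06 N m), stays where it is left; starts at 0 to 0.35.
- vent_mouth (a point): Centre of the vent port's mouth, level with the top (60 mm above the table) of the 60 x 60 mm aluminium port block on the dock. Axes are the dock's, z up. The 6 mm thick top plate has a 21 mm square hole in the centre and a keyway to each side along x: together a slot 12 mm wide, 39 mm long along x. Under it a sprung follower with a fork takes the key's lugs.
- vent_press (a joint): How far the port's follower is pushed down, m. 0 at rest, when the entered key's collar stands 10 mm above the block; 0.010 with the collar home on the block. Its spring pushes up with about 5 N at 0 and 9 N at 0.010. The lugs clear the plate and can turn under it from about 0.003.
- vent_turn (a joint): How far the key has turned the follower's rotor, rad. 0 at rest (fork in line with the keyways), 1.571 at the stop; grows clockwise seen from above. A return spring resists with 0.03 to 0.10 N m and turns it back when let go. It lags the key's own turn by up to 0.2 rad of play.
- key_grip (a point): Centre of the vent key's handle: an upright flat black bar 44 mm long (x), 14 mm thick (y), 40 mm high (z up). Below it a steel collar 48 mm across, its top 20 mm and underside 26 mm below this point. Starts upright in one of two parking rings, collar on the ring's top (34 mm above the table), any yaw. This point is 36 mm above the mouth when the lugs meet the follower, 26 mm when home.
- key_lugs (a point): Centre of the key's two steel lugs, 42.5 mm below the handle's centre on the key's axis. They lie in line with the handle bar (along x), 34 mm over both, 9 mm wide, 6 mm thick; shank 16 mm across, tapered tip ending 13 mm below this point. A half turn of the key makes no difference. Key mass 90 to 180 g.
- blank_plug: Blank plug with a round black knob 34 mm across and the same 48 mm collar, standing in the other grey parking ring (rings 58 mm across, 34 mm high, both fixed). Origin at the plug's lower end, its top 59.5 mm higher. Not needed: leave it.
- gel_bottle: Clear gel bottle 60 mm across, 150 mm high, origin under its centre. Leave it.
- specimen_jar: Small jar 54 mm across, 65 mm high, origin under its centre. Leave it.
- steel_bowl: Steel bowl 120 mm across, 45 mm high, origin under its centre. Leave it.
- tape_roll: Roll of paper tape 72 mm across, 24 mm high, lying flat, origin under its centre. Leave it.
- spanner: Steel spanner lying along its x axis, beyond the parking rings. Leave it.
- gauze_box: Cardboard box 80 x 110 x 50 mm, origin under its centre. Leave it.
Things that resemble listed ones, but are neither listed nor needed, are in the scene too. What is shaped like the part that bears key_grip but green or turquoise is not meant.

How it is judged:
By the outcome, as a careful person would: the job done as asked, in the order asked, and still so for the second after the job is handed in, while the arm keeps its last pose, push and grip.
It also fails if it takes over 51 s, if anything falls off the work surface, if the arm or the gripper's body presses on something with over 40 N, if the wrist force passes 120 N, or if a joint passes its speed limit or range.

## Working session

There is one attempt and no reset: what is moved stays moved. The work goes in short steps, Python scripts to look and compute and a tool call to move; the robot and the scene stay as the last step left them, time stands still between calls to the robot, and variables do not carry over. Pictures are saved under pics/ and viewed, about 8 in all and at most 12, crops included, and the job is handed in when it is done.

Besides the shell and the picture viewer there is one more tool, called as name(argument=value, ...) on one line, values as JSON. send_rows: Moves the arm, as the interface text tells. Its arguments: {"type":"object","properties":{"linear":{"type":"array"},"angular":{"type":"array"},"gripper":{"type":"array"},"grip_force":{"type":"number"}},"required":["linear","angular","gripper"]}

```bash
mkdir -p pics; cat > h.py <<'E'
import numpy as np, cv2
from scipy.spatial.transform import Rotation as R
from rig import env
def cap(n):
    s=env.state(); im,d=env.capture(n); p=env.camera_params(n)
    f=im.shape[0]/2/np.tan(np.radians(p['fovy'])/2)
    if 'mount' in p:
        T=np.eye(4);T[:3,:3]=R.from_quat(s['ee_rot']).as_matrix();T[:3,3]=s['ee_pos'];M=T@np.array(p['mount'])
    else:
        A=np.eye(4);A[:3,:3]=cv2.Rodrigues(np.array(p['rvec'],float))[0];A[:3,3]=np.ravel(p['tvec']);M=np.linalg.inv(A)
    v,u=np.indices(d.shape)
    P=np.dstack([(u-p['cx'])/f*d,(v-p['cy'])/f*d,d])@M[:3,:3].T+M[:3,3]
    P[d==0]=np.nan
    return im,d,P,p,M
def st():
    s=env.state();print(s['time_s'],np.round(s['ee_pos'],4),R.from_quat(s['ee_rot']).as_matrix().round(3).tolist(),np.round(s['contact_force'],1),np.round(s['moment'],2),s['width'])
E
python3 - <<'E'
from h import *
st(); 
for n in ('scene','side','wrist'):
    im,d,P,p,M=cap(n); print(n,p, M[:3,3].round(2)); cv2.imwrite(f'pics/{n}0.png',im); np.save(f'{n}0.npy',P)
a=[cv2.imread(f'pics/{n}0.png') for n in('scene','side')]
E
```

```text
0.0 [0.5498 0.     0.2306] [[-0.001, -0.0, 1.0], [-0.0, 1.0, 0.0], [-1.0, -0.0, -0.001]] [ 0.5 -0.2 -0.6] [-0.07 -0.01  0.  ] 0.08545741706037083
scene {'fovy': 51.10907752101981, 'cx': 282.8258255960191, 'cy': 216.9106048031087, 'rvec': array([ 1.52900858,  1.94193975, -0.90436747]), 'tvec': array([ 0.17091012, -0.32484287,  1.80760423])} [1.57 0.23 0.93]
side {'fovy': 50.52442279578122, 'cx': 271.6554387423703, 'cy': 204.6737625735771, 'rvec': array([ 2.3823678 , -0.45137665,  0.17058125]), 'tvec': array([-0.56939867,  0.20194148,  1.09157142])} [ 0.32 -0.74  0.95]
wrist {'fovy': 63.608884389932854, 'cx': 275.02899062863054, 'cy': 208.22199598662897, 'mount': array([[-2.25336826e-04, -2.94948796e-01,  9.55513033e-01,
        -1.43762068e-01],
       [ 6.50599646e-04, -9.55512899e-01, -2.94948601e-01,
         7.56068969e-02],
       [ 9.99999763e-01,  5.55193660e-04,  4.07205826e-04,
         2.92561146e-04],
       [ 0.00000000e+00,  0.00000000e+00,  0.00000000e+00,
         1.00000000e+00]])} [0.55 0.08 0.37]
```

View pics/scene0.png

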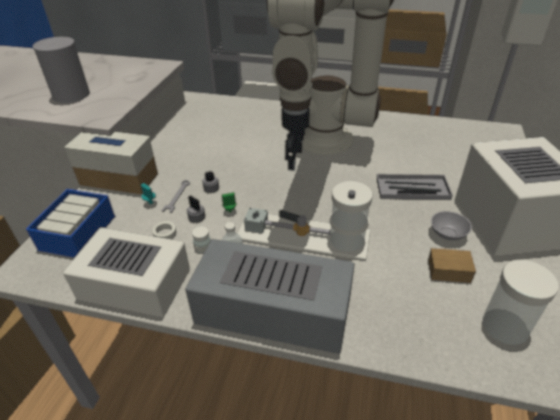

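View pics/side0.png

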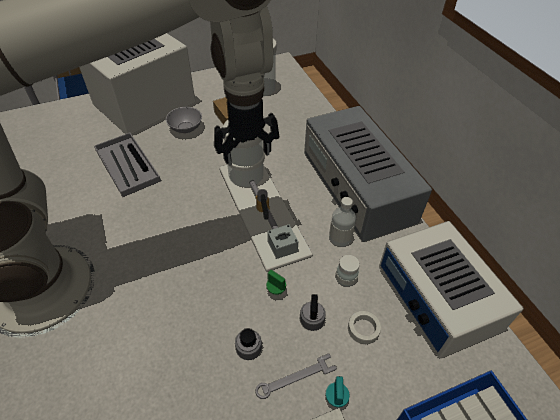

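Scene view: the canister is at (350,205), the vent block at (255,218), and the lever at (290,217). In the side view, the look-alikes for the key are the black flat bar in a ring (313,305), the round black knob or blank plug (248,340), the green bar (277,283) and the turquoise bar (338,390). I choose the black bar at (313,305) and check it in a crop.

```bash
python3 - <<'E'
from h import *
im=cv2.imread('pics/side0.png');P=np.load('side0.npy')
c=im[160:360,210:370];cv2.imwrite('pics/c1.png',cv2.resize(c,None,fx=3.5,fy=2.9,interpolation=2) if 0 else cv2.resize(c,None,fx=3,fy=3,interpolation=2))
def cluster(box,z0,z1,name):
    u0,v0,u1,v1=box;Q=P[v0:v1,u0:u1].reshape(-1,3);Q=Q[(Q[:,2]>z0)&(Q[:,2]<z1)]
    r=cv2.minAreaRect(Q[:,:2].astype(np.float32)*1000)
    print(name,len(Q),Q.mean(0).round(4),np.median(Q[:,2]).round(4),[np.round(x,1) for x in r])
cluster((295,285,335,335),.064,.12,'keybar')
cluster((295,285,335,335),.073,.12,'keybartop')
cluster((295,285,335,335),.035,.046,'collar')
cluster((230,320,265,360),.05,.12,'plug')
cluster((263,215,302,262),.055,.07,'ventblock')
cluster((240,175,280,235),.07,.09,'lever')
cluster((215,155,315,270),.01,.02,'dock')
cluster((220,140,280,195),.15,.25,'can')
E
```

```text
keybar 134 [ 0.5829 -0.3249  0.0782] 0.0793 [array([ 584. , -323.2]), array([44.7, 13.9]), np.float64(62.5)]
keybartop 122 [ 0.5837 -0.3234  0.0792] 0.0794 [array([ 584.4, -323.3]), array([44.8, 13.5]), np.float64(64.8)]
collar 257 [ 0.583  -0.3262  0.0393] 0.0395 [array([ 582.7, -323.2]), array([51.2, 54.5]), np.float64(62.1)]
plug 224 [ 0.4242 -0.3357  0.0626] 0.0635 [array([ 425.6, -333.6]), array([34.7, 31.8]), np.float64(70.2)]
ventblock 449 [ 0.5944 -0.1127  0.0599] 0.0599 [array([595.9, -88.1]), array([116.2,  61. ]), np.float64(90.0)]
lever 162 [0.5881 0.003  0.0778] 0.0782 [array([584.6,   1.5]), array([93.1, 24.7]), np.float64(71.5)]
dock 3095 [ 0.5898 -0.0063  0.0151] 0.0151 [array([666.7,  34.5]), array([401. , 273.4]), np.float64(90.0)]
can 275 [0.5893 0.1155 0.1724] 0.1707 [array([569.7,  68.7]), array([187.4,  96.7]), np.float64(74.8)]
```

View pics/c1.png

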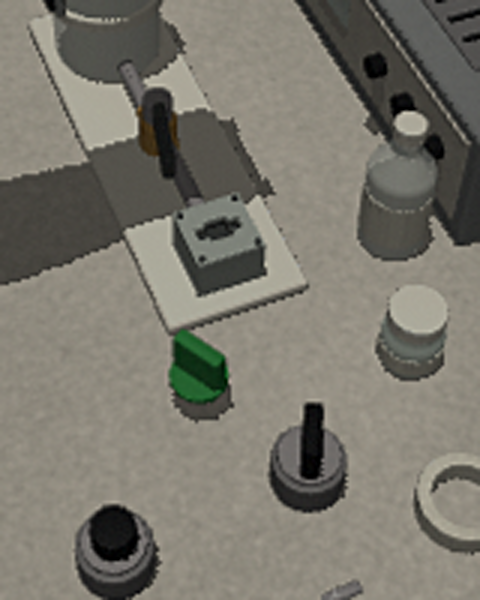

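The crop confirms a black flat bar in a grey ring at (313,305), the slotted vent block at (283,237), and the lever with its boss at (262,195). Next I fit exact poses.

```bash
python3 - <<'E'
from h import *
im=cv2.imread('pics/side0.png');P=np.load('side0.npy')
from scipy import ndimage as N
def comp(seed,z0,z1,name):
    m=(P[...,2]>z0)&(P[...,2]<z1);L,_=N.label(m)
    v,u=seed;sub=L[v-12:v+13,u-12:u+13];k=np.bincount(sub[sub>0]).argmax();Q=P[L==k][:,:2]
    w,V=np.linalg.eigh(np.cov(Q.T));a=V[:,1];r=cv2.minAreaRect((Q*1000).astype(np.float32))
    print(name,len(Q),Q.mean(0).round(4),'axis',np.degrees(np.arctan2(a[1],a[0])).round(1),[np.round(x,1) for x in r],cv2.boxPoints(r).round(0).tolist())
comp((305,313),.066,.1,'key');comp((237,283),.057,.063,'block');comp((210,263),.074,.083,'lever');comp((250,300),.010,.019,'dock')
comp((190,262),.074,.12,'lever2');comp((278,277),.06,.12,'green')
E
```

```text
key 131 [ 0.5831 -0.3245] axis 62.8 [array([ 584. , -323.2]), array([44.7, 13.9]), np.float64(62.5)] [[568.0, -340.0], [580.0, -346.0], [600.0, -307.0], [588.0, -300.0]]
block 387 [ 0.5953 -0.1151] axis 80.2 [array([ 595.9, -114. ]), array([64.2, 61. ]), np.float64(89.9)] [[565.0, -146.0], [626.0, -146.0], [626.0, -82.0], [566.0, -82.0]]
lever 145 [0.5884 0.0025] axis 77.3 [array([ 5.841e+02, -4.000e-01]), array([88.2, 24.4]), np.float64(71.5)] [[559.0, -38.0], [582.0, -46.0], [610.0, 38.0], [587.0, 45.0]]
dock 3020 [ 0.5881 -0.0076] axis 91.9 [array([594.9,  34.8]), array([130.6, 400.9]), np.float64(0.2)] [[529.0, 235.0], [530.0, -166.0], [661.0, -165.0], [659.0, 236.0]]
lever2 146 [0.5884 0.0027] axis 77.3 [array([ 5.841e+02, -4.000e-01]), array([88.2, 24.4]), np.float64(71.5)] [[559.0, -38.0], [582.0, -46.0], [610.0, 38.0], [587.0, 45.0]]
green 147 [ 0.533  -0.2277] axis 120.5 [array([ 533.7, -225.4]), array([16.4, 43.6]), np.float64(26.2)] [[517.0, -209.0], [536.0, -249.0], [551.0, -241.0], [531.0, -202.0]]
```

```bash
python3 - <<'E'
from h import *
from scipy import ndimage as N
P=np.load('side0.npy');m=(P[...,2]>.1)&(P[...,2]<.16);L,n=N.label(m)
for k in range(1,n+1):
    Q=P[L==k]
    if len(Q)>40: print(len(Q),Q.min(0).round(3),Q.max(0).round(3))
P=np.load('wrist0.npy');m=(P[...,2]>.07)&(P[...,2]<.085);L,n=N.label(m)
for k in range(1,n+1):
    Q=P[L==k]
    if len(Q)>60:
        w,V=np.linalg.eigh(np.cov(Q[:,:2].T));a=V[:,1];print('w',len(Q),Q.mean(0).round(4),Q.min(0).round(3),Q.max(0).round(3),np.degrees(np.arctan2(a[1],a[0])).round(1),cv2.minAreaRect((Q[:,:2]*1000).astype(np.float32)))
E
```

```text
2163 [1.612 0.044 0.1  ] [1.642 0.809 0.16 ]
1696 [0.209 0.494 0.1  ] [0.553 0.718 0.16 ]
7597 [ 0.795 -0.174  0.1  ] [0.981 0.21  0.149]
529 [0.548 0.116 0.1  ] [0.646 0.155 0.16 ]
113 [0.062 0.028 0.124] [0.077 0.187 0.16 ]
350 [ 0.727 -0.161  0.1  ] [ 0.779 -0.112  0.153]
8343 [ 0.797 -0.512  0.1  ] [ 0.981 -0.252  0.119]
918 [-0.04  -0.109  0.1  ] [0.075 0.022 0.16 ]
w 544 [0.7982 0.0199 0.0758] [ 0.792 -0.002  0.07 ] [0.8   0.055 0.085] 90.2 ((795.8618774414062, 26.2758846282959), (56.815330505371094, 8.278173446655273), 89.72877502441406)
w 1752 [0.5895 0.0097 0.079 ] [ 0.573 -0.043  0.07 ] [0.609 0.046 0.084] 77.4 ((591.8046875, 1.0584487915039062), (89.72940063476562, 27.58014488220215), 83.46652221679688)
w 174 [ 0.7849 -0.01    0.0805] [ 0.784 -0.021  0.074] [0.786 0.    0.085] 90.0 ((784.8781127929688, -10.394253730773926), (21.443416595458984, 2.5667736530303955), 89.13509368896484)
w 410 [ 0.7983 -0.04    0.0779] [ 0.788 -0.057  0.07 ] [ 0.8   -0.023  0.085] 88.9 ((797.883544921875, -40.25498962402344), (32.707149505615234, 12.05608081817627), 72.61283874511719)
w 149 [ 
[... 216 characters left out ...]
 -0.122  0.07 ] [ 0.8   -0.077  0.085] 67.4 ((793.1624755859375, -99.60823059082031), (46.09479522705078, 15.89212703704834), 83.4062271118164)
w 596 [ 0.7395 -0.1127  0.0771] [ 0.723 -0.135  0.07 ] [ 0.772 -0.103  0.085] -148.3 ((743.7908935546875, -114.20123291015625), (54.876800537109375, 18.30337905883789), 26.906164169311523)
w 79 [ 0.7984 -0.1398  0.0807] [ 0.797 -0.148  0.075] [ 0.8   -0.131  0.085] 91.2 ((798.4073486328125, -139.7854461669922), (2.4618258476257324, 16.6523380279541), 3.4319913387298584)
w 73 [ 0.5279 -0.205   0.0736] [ 0.519 -0.212  0.07 ] [ 0.536 -0.201  0.077] 165.1 ((528.460693359375, -205.8272705078125), (7.949472904205322, 17.402145385742188), 74.18878173828125)
```

View pics/wrist0.png

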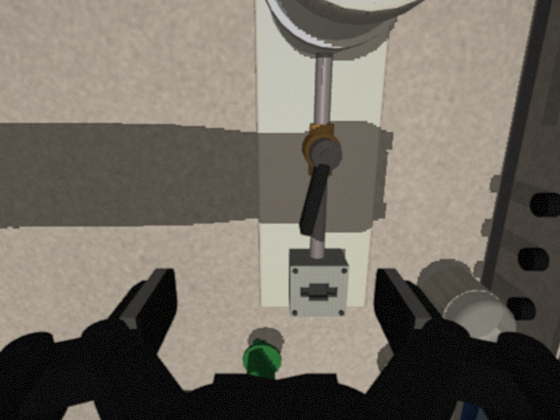

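Wrist view: the lever runs from its boss at (322,152) to its tip at (310,230), about 0.22 rad past open. Its +x side is free, and the slot at (320,292) lies along x. I'll close the fingers and go to the +x side of the lever.

send_rows(linear=[[0.04,-0.015,-0.03],[0.07,-0.026,-0.06],[0.07,-0.026,-0.06],[0.07,-0.026,-0.11],[0.07,-0.026,-0.16]], angular=[[0,0,0],[0,0,0],[0,0,0],[0,0,0],[0,0,0]], gripper=[0,0,0,0,0], grip_force=60)

```text
time_s: 0.78
ee_pos: [0.6201, -0.0258, 0.0717]
ee_rot: [-0.0, 0.706, 0.0, 0.708]
contact_force: [1.2, -0.7, -0.6]
width: 0.0
```

send_rows(linear=[[0,0,-0.014],[-0.013,0.002,-0.014],[-0.028,0,-0.014],[-0.045,0.004,-0.014],[-0.06,0.014,-0.014]], angular=[[0,0,0],[0,0,0],[0,0,0],[0,0,0],[0,0,0]], gripper=[0,0,0,0,0])

```text
time_s: 1.4
ee_pos: [0.5606, -0.012, 0.0609]
ee_rot: [0.0, 0.705, -0.0, 0.709]
contact_force: [1.7, -0.9, -0.5]
width: 0.0
```

send_rows(linear=[[-0.006,0.008,0],[-0.012,0.016,0],[-0.015,0.022,0],[-0.016,0.026,0]], angular=[[0,0,0],[0,0,0],[0,0,0],[0,0,0]], gripper=[0,0,0,0])

```text
time_s: 1.9
ee_pos: [0.5439, 0.0144, 0.0573]
ee_rot: [-0.0, 0.707, 0.0, 0.707]
contact_force: [-0.1, -0.8, 1.0]
width: 0.0004
```

send_rows(linear=[[0,0.0015,0],[0,0.003,0],[0,0.003,0]], angular=[[0,0,0],[0,0,0],[0,0,0]], gripper=[0,0,0])

```text
time_s: 2.28
ee_pos: [0.5438, 0.0151, 0.0573]
ee_rot: [-0.001, 0.707, -0.002, 0.707]
contact_force: [-1.7, -12.1, 4.4]
width: -0.0003
```

```bash
python3 - <<'E'
from h import *
st()
im,d,P,p,M=cap('wrist');cv2.imwrite('pics/w1.png',im)
m=(P[...,2]>.072)&(P[...,2]<.085)&(P[...,0]<.64)&(P[...,1]>0.0)
Q=P[m];print(len(Q),Q.min(0),Q.max(0))
E
```

```text
2.275 [0.5438 0.0151 0.0573] [[-0.001, 0.001, 1.0], [-0.004, 1.0, -0.001], [-1.0, -0.004, -0.001]] [ -1.7 -12.1   4.4] [-2.29  0.46  0.02] -0.0002603820828150313
9623 [0.51830662 0.01874359 0.07200621] [0.60856254 0.11923355 0.08499745]
```

View pics/w1.png

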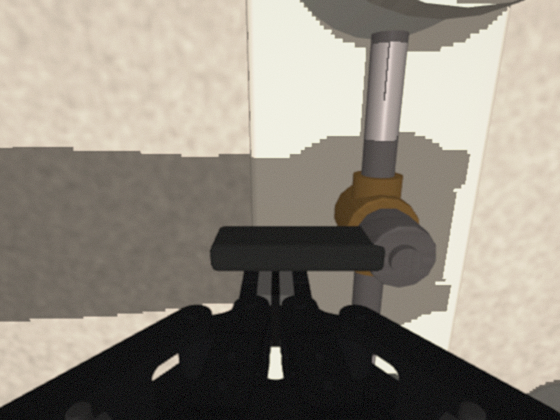

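Wrist view: the lever (215–383, 250) is square to the dock at its stop, with a 12 N reaction. I back off, lift and go above the key.

send_rows(linear=[[0,-0.02,0.01],[0,-0.04,0.06],[0,-0.06,0.12],[0.01,-0.12,0.14],[0.02,-0.18,0.143]], angular=[[0,0,0],[0,0,0],[0,0,-0.1],[0,0,-0.25],[0,0,-0.4]], gripper=[0,0,0,0.5,1])

```text
time_s: 2.95
ee_pos: [0.5648, -0.1648, 0.2032]
ee_rot: [0.142, 0.691, -0.142, 0.694]
contact_force: [1.2, 0.1, -0.2]
width: 0.0358
```

send_rows(linear=[[0.007,-0.06,0],[0.014,-0.12,0],[0.02,-0.161,0],[0.02,-0.161,0],[0.02,-0.161,0]], angular=[[0,0,-0.075],[0,0,-0.075],[0,0,-0.075],[0,0,-0.075],[0,0,-0.075]], gripper=[1,1,1,1,1])

```text
time_s: 3.58
ee_pos: [0.5836, -0.3239, 0.2002]
ee_rot: [0.167, 0.687, -0.166, 0.687]
contact_force: [-0.1, -0.4, 0.1]
width: 0.0854
```

```bash
python3 - <<'E'
from h import *
from scipy import ndimage as N
st()
im,d,P,p,M=cap('wrist');cv2.imwrite('pics/w2.png',im)
m=(P[...,2]>.072)&(P[...,2]<.085);L,n=N.label(m)
for k in range(1,n+1):
    Q=P[L==k]
    if len(Q)>150: print(len(Q),Q.mean(0).round(4),[np.round(x,1) for x in cv2.minAreaRect((Q[:,:2]*1000).astype(np.float32))])
m=(P[...,2]>.02)&(P[...,2]<.07);L,n=N.label(m)
for k in range(1,n+1):
    Q=P[L==k]
    if len(Q)>300: print('low',len(Q),Q.min(0).round(3),Q.max(0).round(3))
E
```

```text
3.575 [ 0.5836 -0.3239  0.2002] [[-0.0, 0.458, 0.889], [0.001, 0.889, -0.458], [-1.0, 0.001, -0.001]] [-0.1 -0.4  0.1] [0.01 0.02 0.01] 0.0854040555701212
2652 [ 0.7959 -0.339   0.0784] [array([ 793.3, -343.1]), array([146.7,  15. ]), np.float64(87.9)]
1077 [ 0.5346 -0.2238  0.0762] [array([ 534. , -224.1]), array([14.4, 43.3]), np.float64(30.6)]
913 [ 0.5853 -0.3196  0.0805] [array([ 584.7, -321.2]), array([44.2, 13.8]), np.float64(62.4)]
234 [ 0.787  -0.434   0.0754] [array([ 788.6, -436. ]), array([19.9, 10. ]), np.float64(84.7)]
345 [ 0.5589 -0.4929  0.0757] [array([ 556.8, -497.5]), array([34.3, 13.8]), np.float64(64.5)]
low 4665 [ 0.684 -0.276  0.02 ] [ 0.736 -0.222  0.069]
low 7767 [ 0.783 -0.508  0.02 ] [ 0.803 -0.257  0.07 ]
low 1619 [ 0.51  -0.247  0.031] [ 0.558 -0.2    0.07 ]
low 2178 [ 0.556 -0.35   0.02 ] [ 0.613 -0.292  0.07 ]
low 2271 [ 0.648 -0.422  0.02 ] [ 0.719 -0.351  0.028]
low 2497 [ 0.4   -0.353  0.02 ] [ 0.455 -0.303  0.067]
low 1554 [ 0.704 -0.587  0.02 ] [ 0.799 -0.583  0.07 ]
low 1243 [ 0.531 -0.526  0.029] [ 0.578 -0.478  0.07 ]
```

View pics/w2.png

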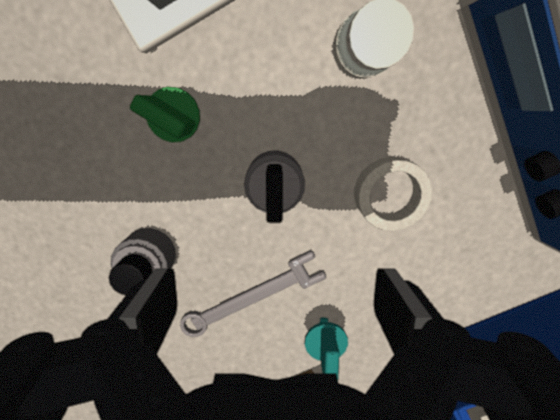

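The black key bar at (274,193) lies square to the jaws, and the space either side is clear. I descend and grip.

send_rows(linear=[[0.001,0.002,-0.05],[0.001,0.002,-0.1],[0.001,0.002,-0.135],[0.001,0.002,-0.154],[0.001,0.002,-0.154]], angular=[[0,0,0],[0,0,0],[0,0,0],[0,0,0],[0,0,0]], gripper=[1,1,1,1,0.6])

```text
time_s: 4.25
ee_pos: [0.5846, -0.3208, 0.0459]
ee_rot: [0.166, 0.688, -0.166, 0.687]
contact_force: [0.7, -0.0, 0.3]
width: 0.0698
```

send_rows(linear=[[0,0,0],[0,0,0],[0,0,0],[0,0,0],[0,0,0]], angular=[[0,0,0],[0,0,0],[0,0,0],[0,0,0],[0,0,0]], gripper=[0,0,0,0,0], grip_force=100)

```text
time_s: 4.88
ee_pos: [0.5855, -0.322, 0.0476]
ee_rot: [0.166, 0.687, -0.167, 0.688]
contact_force: [-0.9, 0.1, 5.7]
width: 0.0127
```

send_rows(linear=[[0,0,0.015],[0,0,0.04],[0,0,0.08],[0,0,0.12],[0,0,0.12]], angular=[[0,0,0],[0,0,0],[0,0,0],[0,0,0],[0,0,0]], gripper=[0,0,0,0,0])

```text
time_s: 5.5
ee_pos: [0.5861, -0.3224, 0.1711]
ee_rot: [0.166, 0.685, -0.167, 0.689]
contact_force: [0.5, 0.2, -1.8]
width: 0.0127
```

```bash
python3 - <<'E'
from h import *
st();print(env.state()['joint_positions'])
im,d,P,p,M=cap('wrist');cv2.imwrite('pics/w3.png',im)
E
```

```text
5.5 [ 0.5861 -0.3224  0.1711] [[0.006, 0.457, 0.889], [-0.003, 0.889, -0.457], [-1.0, -0.0, 0.006]] [ 0.5  0.2 -1.8] [-0.02 -0.04 -0.01] 0.01268531245378735
[-5.02888376e-01  3.60876390e-01  3.82516841e-01  1.58607105e+00
 -1.58001369e-05  1.54300113e+00]
```

View pics/w3.png

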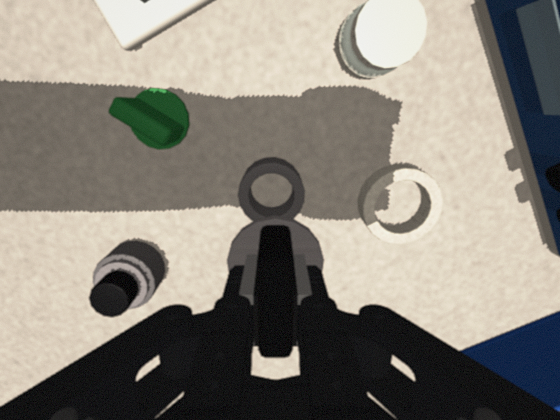

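The key is gripped: bar at (275,290), collar at (275,245). Now I measure the key in the tool frame, and the block and slot from the first wrist picture.

```bash
python3 - <<'E'
from h import *
from scipy import ndimage as N
s=env.state();im,d,P,p,M=cap('wrist')
T=R.from_quat(s['ee_rot']).as_matrix();Q=(P-s['ee_pos'])@T   # tool coords
# tool x forward(down); bar top at x~-0.0325, collar top x~+0.0075
m=np.zeros(d.shape,bool);m[215:370,225:330]=1
for a,b,n in((-.05,-.022,'bartop'),(-.005,.02,'collartop')):
    k=m&(Q[...,0]>a)&(Q[...,0]<b);L,_=N.label(k);c=np.bincount(L[L>0]).argmax();q=Q[L==c]
    print(n,len(q),np.median(q,0).round(4),q.min(0).round(4),q.max(0).round(4),[np.round(x,1) for x in cv2.minAreaRect((q[:,1:]*1000).astype(np.float32))])
P=np.load('wrist0.npy');im=cv2.imread('pics/wrist0.png')
k=(abs(P[...,2]-.060)<.003)&(abs(P[...,0]-.596)<.05)&(abs(P[...,1]+.114)<.05);q=P[k]
print('block',len(q),q.min(0).round(4),q.max(0).round(4),cv2.minAreaRect((q[:,:2]*1000).astype(np.float32)))
# slot: enclosed hole in block-top mask
h=N.binary_fill_holes(k)&~k;L,_=N.label(h);c=np.bincount(L[L>0]).argmax();v,u=np.where(L==c)
print('slot px',len(v),u.mean(),v.mean(),u.min(),u.max(),v.min(),v.max())
f=im.shape[0]/2/np.tan(np.radians(p['fovy'])/2)
M0=np.eye(4);M0[:3,:3]=[[-.001,0,1],[0,1,0],[-1,0,-.001]];M0[:3,3]=[.5498,0,.2306];M0=M0@np.array(p['mount'])
def proj(u,v,z):
    r=M0[:3,:3]@[(u-p['cx'])/f,(v-p['cy'])/f,1];return M0[:3,3]+r*(z-M0[2,3])/r[2]
print(proj(u.mean(),v.mean(),.06),proj(u.min(),v.mean(),.06),proj(u.max()+1,v.mean(),.06))
g=cv2.cvtColor(im,6)[275:310,300:340];print((g<70).astype(int).sum(0),(g<70).astype(int).sum(1))
E
```

```text
bartop 6848 [-0.0335  0.0083  0.0006] [-0.05   -0.0212 -0.0195] [-0.022   0.0229  0.0204] [array([ 2.2, -2.2]), array([42.8, 35.7]), np.float64(27.6)]
collartop 2460 [0.0065 0.0133 0.0002] [-0.0049 -0.0034 -0.0234] [0.0124 0.0246 0.0244] [array([10.6,  0.5]), array([47.8, 27.8]), np.float64(89.7)]
block 2529 [ 0.566  -0.1433  0.057 ] [ 0.6263 -0.082   0.063 ] ((596.1053466796875, -112.57980346679688), (61.30208206176758, 60.11493682861328), 89.68827819824219)
slot px 431 318.5475638051044 290.9512761020882 301 337 284 300
[ 0.59563141 -0.11221728  0.06      ] [ 0.57719807 -0.11224247  0.06      ] [ 0.61606275 -0.11218937  0.06      ]
[ 0  8  8  8  8  8  8  8  9 11 16 16 16 16 16 16 16 16 16 16 16 16 16 16
 16 16 16 15 11  8  8  8  8  8  8  8  6  0  0  0] [ 0  0  0  0  0  0  0  0  0 18 18 19 20 36 36 36 36 36 36 35 35 21 19 18
 17  0  0  0  0  0  0  0  0  0  0]
```

send_rows(linear=[[0,0.03,0],[0,0.06,0],[0.002,0.09,0],[0.004,0.12,0],[0.005,0.14,0]], angular=[[0,0,0.18],[0,0,0.36],[0,0,0.54],[0,0,0.72],[0,0,0.9]], gripper=[0,0,0,0,0])

```text
time_s: 6.22
ee_pos: [0.5893, -0.1802, 0.1647]
ee_rot: [-0.151, 0.691, 0.152, 0.69]
contact_force: [0.5, -0.2, -1.5]
width: 0.0126
```

send_rows(linear=[[0.002,0.02,0],[0.004,0.04,0],[0.006,0.06,0],[0.006,0.069,0],[0.006,0.069,0]], angular=[[0,0,0.18],[0,0,0.36],[0,0,0.54],[0,0,0.72],[0,0,0.9]], gripper=[0,0,0,0,0])

```text
time_s: 6.85
ee_pos: [0.5953, -0.1118, 0.1647]
ee_rot: [-0.436, 0.557, 0.438, 0.555]
contact_force: [-0.6, 0.3, -1.0]
width: 0.0127
```

send_rows(linear=[[0,0,0],[0,0,0],[0,0,0]], angular=[[0,0,0.12],[0,0,0.247],[0,0,0.247]], gripper=[0,0,0])

```text
time_s: 7.22
ee_pos: [0.5954, -0.1125, 0.1649]
ee_rot: [-0.499, 0.5, 0.501, 0.499]
contact_force: [0.6, -0.2, -1.1]
width: 0.0128
```

```bash
python3 - <<'E'
from h import *
st();print(np.round(env.state()['joint_positions'],3))
s=env.state();im,d,P,p,M=cap('wrist');cv2.imwrite('pics/w4.png',im)
k=(abs(P[...,2]-.060)<.004)&(abs(P[...,0]-.596)<.06)&(abs(P[...,1]+.114)<.06);q=P[k]
print('block',len(q),q.min(0).round(4),q.max(0).round(4),cv2.minAreaRect((q[:,:2]*1000).astype(np.float32)))
im2,d,P,p,M=cap('side');cv2.imwrite('pics/s4.png',cv2.resize(im2[150:290,210:350],None,fx=3,fy=3,interpolation=2))
E
```

```text
7.225 [ 0.5954 -0.1125  0.1649] [[-0.002, -1.0, -0.0], [0.0, -0.0, 1.0], [-1.0, 0.002, 0.0]] [ 0.6 -0.2 -1.1] [ 0.02 -0.01 -0.02] 0.012760155059741159
[-0.187  0.209  0.185  1.548  0.    -0.187]
block 3510 [ 0.5653 -0.1423  0.056 ] [ 0.6178 -0.0823  0.0639] ((591.5205688476562, -112.28744506835938), (52.32339096069336, 60.092525482177734), 0.2978516221046448)
```

View pics/w4.png

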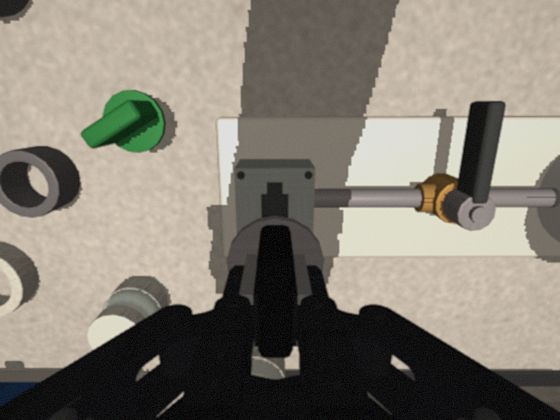

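The slot's keyway at (275,195) lines up with the bar at (275,290), and the lever at (485,150) looks square. I check its angle and the slot offset numerically.

```bash
python3 - <<'E'
from h import *
s=env.state();im,d,P,p,M=cap('wrist')
m=(P[...,2]>.073)&(P[...,2]<.085)&(P[...,0]<.575)&(P[...,1]>0)&(P[...,1]<.08);q=P[m]
print(len(q),q.mean(0),np.polyfit(q[:,0],q[:,1],1),cv2.minAreaRect((q[:,:2]*1000).astype(np.float32)))
g=cv2.cvtColor(im,6)
for v in (187,195,203,208): print(v,g[v,240:312:2])
print(g[160:215,275])
f=210/np.tan(np.radians(p['fovy'])/2)
def proj(u,v,z):
    r=M[:3,:3]@[(u-p['cx'])/f,(v-p['cy'])/f,1];return (M[:3,3]+r*(z-M[2,3])/r[2]).round(4)
for uv in ((265,190),(286,190),(275,183)):print(uv,proj(*uv,.06))
E
```

```text
1879 [0.54567741 0.03037521 0.07903518] [0.00074303 0.02996976] ((546.5990600585938, 31.798931121826172), (13.167105674743652, 56.63703155517578), 89.95282745361328)
187 [88 86 85 88 86 89 90 90 88 87 88 88 91 73 31 36 34 38 30 34 32 59 87 86
 90 86 88 89 86 87 85 87 86 87 89 88]
195 [85 89 88 87 87 88 89 85 88 88 78 34 28 27 36 34 34 35 33 30 37 29 28 26
 64 86 88 88 90 90 88 90 88 92 87 86]
203 [87 89 89 88 87 85 92 90 87 85 82 43 30 33 31 32 29 31 33 34 37 30 34 39
 67 89 85 88 90 89 90 86 87 89 90 85]
208 [90 86 88 89 88 87 89 92 85 87 84 36 35 31 33 33 33 37 32 32 34 27 29 32
 64 87 91 82 87 91 90 87 88 89 88 87]
[71 65 68 66 68 64 67 76 91 91 90 90 83 87 86 89 89 94 89 93 86 79 42 29
 34 35 33 28 40 35 35 35 34 32 37 34 30 31 35 32 29 33 32 30 35 30 30 32
 35 31 35 33 33 32 34]
(265, 190) [ 0.5829 -0.1198  0.06  ]
(286, 190) [ 0.583  -0.1039  0.06  ]
(275, 183) [ 0.5775 -0.1123  0.06  ]
```

send_rows(linear=[[0.001,-0.0005,-0.03],[0.0013,-0.0006,-0.05],[0.0013,-0.0006,-0.06],[0.0013,-0.0006,-0.066],[0.0013,-0.0006,-0.066]], angular=[[0,0,0],[0,0,0],[0,0,0],[0,0,0],[0,0,0]], gripper=[0,0,0,0,0])

```text
time_s: 8.0
ee_pos: [0.5973, -0.1133, 0.1005]
ee_rot: [0.5, -0.5, -0.5, -0.5]
contact_force: [-0.8, -0.4, -0.7]
width: 0.0128
```

send_rows(linear=[[0,0,-0.004],[0,0,-0.008],[0,0,-0.012],[0,0,-0.012]], angular=[[0,0,0],[0,0,0],[0,0,0],[0,0,0]], gripper=[0,0,0,0])

```text
time_s: 8.5
ee_pos: [0.597, -0.1133, 0.0878]
ee_rot: [-0.5, 0.5, 0.5, 0.5]
contact_force: [0.1, 1.1, -1.0]
width: 0.0123
```

The lugs are through the plate without force. Now I press down.

send_rows(linear=[[0,0,-0.004],[0,0,-0.008],[0,0,-0.011],[0,0,-0.013],[0,0,-0.013]], angular=[[0,0,0],[0,0,0],[0,0,0],[0,0,0],[0,0,0]], gripper=[0,0,0,0,0])

```text
time_s: 9.12
ee_pos: [0.5975, -0.1134, 0.0758]
ee_rot: [0.501, -0.5, -0.5, -0.5]
contact_force: [-1.7, 0.4, 6.3]
width: 0.0128
```

send_rows(linear=[[0,0,-0.002],[0,0,-0.004],[0,0,-0.005],[0,0,-0.005]], angular=[[0,0,0],[0,0,0],[0,0,0],[0,0,0]], gripper=[0,0,0,0])

```text
time_s: 9.62
ee_pos: [0.5975, -0.1134, 0.0735]
ee_rot: [0.501, -0.499, -0.499, -0.5]
contact_force: [-8.9, 2.0, 23.1]
width: 0.0124
```

The collar is home (23 N, height matches). Now I twist clockwise.

send_rows(linear=[[-0.0005,0,0.0005],[-0.0007,0,0.0005],[-0.0008,0,0.0005],[-0.001,0,0.0005],[-0.001,0,0.0005]], angular=[[0,0,-0.17],[0,0,-0.34],[0,0,-0.51],[0,0,-0.68],[0,0,-0.85]], gripper=[0,0,0,0,0])

```text
time_s: 10.25
ee_pos: [0.5973, -0.114, 0.0735]
ee_rot: [-0.249, 0.661, 0.247, 0.663]
contact_force: [-2.8, -1.2, 17.4]
width: 0.0128
```

```bash
python3 -c "
from h import *
st()"
```

```text
10.25 [ 0.5973 -0.114   0.0735] [[0.004, -0.657, 0.754], [-0.002, 0.754, 0.657], [-1.0, -0.004, 0.002]] [-2.8 -1.2 17.4] [-0.3   0.82  0.16] 0.01280194059321992
```

send_rows(linear=[[-0.0002,0,0],[-0.0002,0,0],[-0.0002,0,0],[-0.0002,0,0],[-0.0002,0,0]], angular=[[0,0,-0.17],[0,0,-0.34],[0,0,-0.51],[0,0,-0.68],[0,0,-0.78]], gripper=[0,0,0,0,0])

```text
time_s: 10.88
ee_pos: [0.5964, -0.1146, 0.0736]
ee_rot: [0.021, 0.706, -0.023, 0.708]
contact_force: [-9.3, -5.1, 19.9]
width: 0.0126
```

```bash
python3 -c "
from h import *
st()"
```

```text
10.875 [ 0.5964 -0.1146  0.0736] [[0.003, 0.063, 0.998], [-0.003, 0.998, -0.063], [-1.0, -0.003, 0.003]] [-9.3 -5.1 19.9] [-0.96  1.85  0.28] 0.012564238454157538
```

send_rows(linear=[[-0.0008,-0.0005,0],[-0.001,-0.0008,0],[-0.001,-0.0008,0],[-0.001,-0.0008,0]], angular=[[0,0,-0.06],[0,0,-0.12],[0,0,-0.16],[0,0,-0.16]], gripper=[0,0,0,0])

```text
time_s: 11.38
ee_pos: [0.5958, -0.1148, 0.0735]
ee_rot: [0.077, 0.702, -0.078, 0.704]
contact_force: [-5.1, -1.3, 17.9]
width: 0.013
```

```bash
python3 - <<'E'
from h import *
from scipy import ndimage as N
st();s=env.state();im,d,P,p,M=cap('wrist');cv2.imwrite('pics/w5.png',im)
T=R.from_quat(s['ee_rot']).as_matrix();Q=(P-s['ee_pos'])@T
b=(Q[...,0]<-.028)&(Q[...,0]>-.04);b[:,:255]=0;b[:,296:]=0;b[:215]=0;b[370:]=0
print('bartop z',np.median(P[b],0))
k=(abs(P[...,2]-.066)<.004)&(np.hypot(P[...,0]-.596,P[...,1]+.1126)<.03);print('collar top z',np.median(P[k][:,2]),k.sum())
E
```

```text
11.375 [ 0.5958 -0.1148  0.0735] [[0.003, 0.217, 0.976], [-0.002, 0.976, -0.217], [-1.0, -0.001, 0.004]] [-5.1 -1.3 17.9] [-0.34  1.25 -0.02] 0.012965295995346477
bartop z [ 0.59679936 -0.11106824  0.10692444]
collar top z 0.06693288682361791 2488
```

View pics/w5.png

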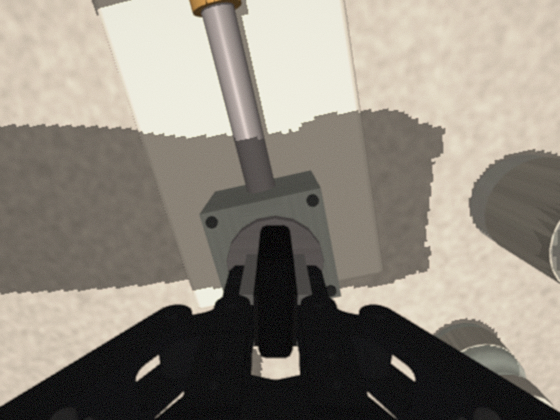

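The bar is still in line with the jaws, turned about 102° from the keyway, with the collar on the block. I turn a little further to be sure of the stop.

send_rows(linear=[[0,0,0],[0,0,-0.0005],[0,0,-0.0005],[0,0,-0.0005]], angular=[[0,0,-0.04],[0,0,-0.08],[0,0,-0.1],[0,0,-0.1]], gripper=[0,0,0,0])

```text
time_s: 11.92
ee_pos: [0.5955, -0.1147, 0.0735]
ee_rot: [0.112, 0.697, -0.112, 0.699]
contact_force: [-8.9, -1.9, 22.1]
width: 0.0124
```

```bash
python3 - <<'E'
from h import *
st();s=env.state();print(np.round(s['tau'],2));im,d,P,p,M=cap('wrist');cv2.imwrite('pics/w6.png',im)
T=R.from_quat(s['ee_rot']).as_matrix();Q=(P-s['ee_pos'])@T
r=np.hypot(P[...,0]-.596,P[...,1]+.1126)
k=(abs(P[...,2]-.066)<.004)&(r<.03);q=(abs(P[...,2]-.06)<.003)&(r>.028)&(r<.042)
print('collar-block top',np.median(P[k][:,2]),np.median(P[q][:,2]))
b=(Q[...,0]<-.031)&(Q[...,0]>-.04);b[:,:245]=0;b[:,306:]=0;b[:222]=0;b[300:]=0
c=np.array([(v,np.where(b[v])[0].mean()) for v in range(230,300,10) if b[v].any()]);print('bar centre col by row',c.round(1).tolist())
E
```

```text
11.925 [ 0.5955 -0.1147  0.0735] [[0.003, 0.313, 0.95], [-0.002, 0.95, -0.313], [-1.0, -0.001, 0.003]] [-8.9 -1.9 22.1] [-0.19  1.92  0.46] 0.012437457307126277
[  1.33 -47.52  39.24  -3.56   0.75   0.58]
collar-block top 0.06690278502928375 0.06114975746998749
bar centre col by row [[260.0, 275.4], [270.0, 275.5], [280.0, 275.5], [290.0, 275.0]]
```

send_rows(linear=[[0,0,0],[0,0,0]], angular=[[0,0,0],[0,0,0]], gripper=[0,0])

```text
time_s: 12.22
ee_pos: [0.5955, -0.1147, 0.0736]
ee_rot: [0.111, 0.697, -0.112, 0.699]
contact_force: [-8.2, -1.4, 22.1]
width: 0.013
```

```bash
python3 -c "
from h import *
st();im,d,P,p,M=cap('wrist');st();print(np.round(env.state()['tau'],2));cv2.imwrite('pics/w7.png',cv2.resize(im[190:370,200:350],None,fx=3,fy=3,interpolation=2))"
```

```text
12.225 [ 0.5955 -0.1147  0.0736] [[0.003, 0.312, 0.95], [-0.002, 0.95, -0.312], [-1.0, -0.001, 0.003]] [-8.2 -1.4 22.1] [-0.23  1.92  0.43] 0.013047381009605393
12.275 [ 0.5955 -0.1147  0.0735] [[0.003, 0.312, 0.95], [-0.002, 0.95, -0.312], [-1.0, -0.001, 0.003]] [-7.8 -1.9 21. ] [-0.22  1.9   0.42] 0.012547420212401038
[  1.32 -47.52  39.24  -3.56   0.75   0.44]
```

View pics/w7.png

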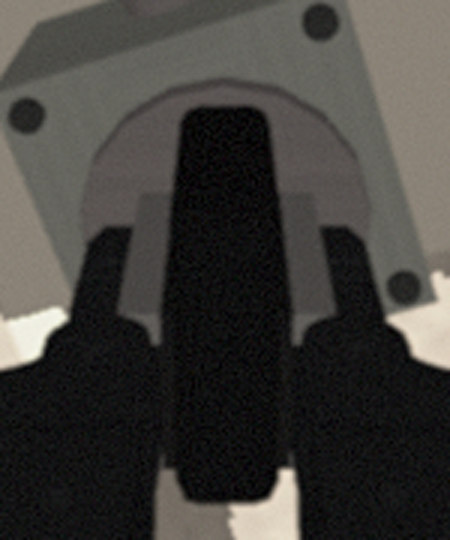

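send_rows(linear=[[0,0,0],[0,0,0],[0,0,0]], angular=[[0,0,-0.03],[0,0,-0.05],[0,0,-0.05]], gripper=[0,0,0])

```text
time_s: 12.65
ee_pos: [0.5955, -0.1147, 0.0736]
ee_rot: [0.129, 0.694, -0.13, 0.696]
contact_force: [-8.7, -1.3, 23.3]
width: 0.013
```

```bash
python3 - <<'E'
from h import *
st();print(np.round(env.state()['tau'],2))
P=cap('side')[2]
m=(P[...,2]>.073)&(P[...,2]<.085)&(P[...,0]<.575)&(P[...,0]>.5)&(P[...,1]>0)&(P[...,1]<.06);q=P[m];print('lever',len(q),q.mean(0).round(4),np.polyfit(q[:,0],q[:,1],1) if len(q)>20 else '')
E
```

```text
12.65 [ 0.5955 -0.1147  0.0736] [[0.003, 0.359, 0.933], [-0.002, 0.933, -0.359], [-1.0, -0.0, 0.004]] [-8.7 -1.3 23.3] [-0.23  1.87  0.7 ] 0.012977530870563886
[  1.15 -47.52  39.24  -3.56   0.78   0.8 ]
lever 91 [0.5468 0.029  0.0779] [0.0030905  0.02735764]
```

Turning further raised the torque from 0.43 to 0.70 N m, so the rotor is at its stop. Handing in.

```bash
python3 -c "
from h import *
print(env.hand_in())"
```

```text
the job is handed in; nothing more can be done
None
```

I closed the stopcock, then put the vent key in the port, pressed it home and twisted it clockwise to the stop. I handed the job in at 12.7 s with the arm still holding it there.

- **Stopcock:** I pushed the lever clockwise to its stop, which pushed back with about 12 N. Two later depth checks showed it square to the dock within 0.003 rad.
- **Vent key, pressed home:** The lugs went through the keyways without force. The arm is pressing with about 23 N against the 9 N spring, and the collar's top is 5.8 mm above the block (6 mm expected).
- **Vent key, turned:** The gripper has turned about 1.94 rad, slightly past the quarter turn plus the fork's play. The torque rose from 0.43 to 0.70 N m over the last 0.05 rad, so the rotor is at its stop.
- **Disagreements:** About 0.1 to 0.2 rad of the gripper's turn is beyond what the key should allow, which I put down to give in the pads and wrist. One moment reading, −0.02 N m at 1.79 rad, did not fit the others. A side load of about 9 N remained on the key.
- **Other loose things:** I did not touch any of them.

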